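# Lock the resin vat home with its cam lock

### The arm

A 6-joint arm with a two-finger parallel gripper is mounted at the origin on the work surface. World frame = base frame: x ahead of the robot, y to its left, z up, the work surface at z = 0. Lengths are in m, angles in rad, forces in N, time in s.
With the tool pointing down it reaches from about 0.25 to 0.775 m from the base axis. Payload 4 kg.
Tool frame: the origin (TCP) lies on the centre line of the jaws, within the pads' length; the fingertips stand 8 mm ahead of it and the grasp point (between the pads) lies 11 mm behind it; z points along the fingers, y is the direction in which the jaws open and shut (so a half turn about z gives the same grasp; the last joint's range is limited). The gripper opens to 94 mm and grips with 3 to 60 N. Pads are 16 mm wide; open, the fingers measure 119 mm over their backs; the gripper's body (75 mm by 177 mm) begins 78 mm behind the grasp point.
Start: joints at [-1.261, 0.087, 1.371, -0, 1.684, -0.103], TCP at [0.221, -0.504, 0.214] pointing down, gripper open.
Joint ranges: [-3.1, 3.1], [-0.76, 2.03], [0.27, 2.55], [-1.08, 4.22], [0.17, 2.65], [-2.57, 2.57]. Speed limits (rad/s): [2.79, 2.79, 3.14, 3.14, 3.14, 3.14].

### API

Orientations are given as [roll, pitch, yaw] about the fixed x, y, z axes, in that order (R = Rz(yaw) Ry(pitch) Rx(roll)).
In Python, from bench import robot gives the robot as it stands.
- The arm moves only by the shell command python3 -m crank 'ROWS' [OPENING]. ROWS is JSON, a list of rows, each a list of 4 numbers: the shift along the tool's x, y, z scaled (see below), then the turn about the tool's z scaled (see below). A call has exactly 10 rows; each row shifts and turns the commanded pose from where the row before left it, along the tool's axes as they then stand; what a row does not reach is not made up. The controller multiplies each number of a shift by 0.2 m and each number of a turn by pi/2 rad. A row lasts 1/8 s, in which the tool goes at most 62.5 mm and 10.7 degrees, less where a joint would pass 70% of its speed; a pose out of reach is approached as far as the arm can. A call with a number of a shift or a turn outside -1 to 1 is refused whole. A call with a gripper value outside its range is refused whole. OPENING is the gripper command: -1 is fully open, 1 is shut, values between are in proportion, set as the call begins (- or left out, the last holds). The fingers move at their own pace and stop on an object; the grip force is fixed at half the most. Time passes only in rows, so rows that do not move let the fingers close, or fill a call up. It gives the time, the measured TCP pose, the force and the opening at its end, in the units of the state.
- robot.get_obs(): the state, without advancing time (a new reading comes with each control period).
- robot.snapshot(name): name is "side" or "top" or "wrist"; returns (picture, depth): 420x560x3 uint8, red, green, blue; 420x560 float32, m along the optical axis (not along the pixel's ray), 0 where there is no reading.
- robot.camera_params(name): a dict with "fx", "fy", "cx", "cy" (pixels), "distortion" ([k1, k2, p1, p2, k3] as OpenCV has them; the pictures are not rectified), "world_from_camera" (4x4, takes a point from camera to world coordinates). Camera axes: x right, y down, z forward; pixel columns grow to the right and rows downward; lengths in m; the calibration is good to about 2 mm. A picture is of the moment at which its call begins: read the wrist's pose just before it. camera_params takes no time and is no camera call; for the wrist camera it gives the pose at the moment of the call.
- robot.close_job(): hands the job in, once; it reports no verdict.
The state is a dict: "time": time; "joint_positions": joint angles; "qvel": joint speeds; "joint_torque": joint torques, N m; "tool_pos": TCP position; "ee_rot": TCP orientation; "wrist_force": force on the tool from outside, world axes, zero at the start; "wrist_torque": the same for the moment, N m; "width": finger opening in m.
Only numpy, scipy, OpenCV 4.12 (cv2) and the standard library are available. Lean on these libraries where they do the work, as an engineer would, in place of code of your own. Each camera call takes 0.05 s, during which the arm holds its last target.

### The job

The empty resin vat has been put back on the printer's deck but it is neither home nor locked. Turn the cam lock's lever back to open, slide the vat along its rails until its T-bolt is in the cam's mouth and the vat meets the rubber buffers, then turn the lever clockwise, about half a turn, until the hook has drawn the bolt in and the cam comes up firm; stop there, do not overtighten, let go, and leave the other things on the bench and printer where they are.

Things in the scene. Friction and masses are not known exactly. Their poses are not given: they have to be found in the camera images.
- printer: desk resin printer, fixed; base with deck 300 (x) x 360 (y) x 120 mm high. Origin: centre of its underside; x to its rear, y to its left (cam side), z up. Tower at x 80 to 140, y -85 to 15 mm, 472 mm high over the bench; its empty carriage juts to x = 25 mm, 385 to 445 mm high: cross in front of it. Two rails 10 mm high on the deck guide the vat along y, 1.5 mm clear of its front and rear walls
- vat: black open resin vat, loose, about 0.7 kg, on the deck between the rails: 150 (x) x 190 (y) x 42 mm high, walls 8 mm. Origin: centre of its underside, axes as the printer's. It slides along the printer's y (takes 3 to 6 N) and starts 30 to 55 mm short of home (towards -y). Home is at printer x = -45, y = -35 mm, give or take 2.4 mm, where its left wall meets the two buffers
- vat_end (a point): the middle of the vat's right (-y) outer wall, 20 mm above the deck: the place to push it home towards +y
- bolt_head (a point): brass T-bolt on the vat's left (+y) wall: neck 8 mm thick, 18 mm above the deck; this point is where it meets its upright cross pin (8 mm thick, from 5 to 31 mm above the deck), 25 mm out from the wall. With the vat home the pin stands 15 to 19 mm from the cam axis, inside the hook
- cam_axis (a point): point on the upright turning axis of the cam lock, at the height of the middle of the knob, 68 mm above the deck; fixed on the deck at printer x = -45, y = +102 mm
- knob (a point): middle of the black upright knob at the end of the red lever, 16 mm thick, from 47 to 86 mm above the deck, 50 mm from the cam axis, spinning freely on its upright spindle. All around it is clear above the vat's rim. Turning the unloaded cam takes about 2 N here
- cam_lock (a joint): cam angle, rad: 0 = open, lever towards the printer's front (-x), mouth to the bolt; grows clockwise from above (lever from -x over +y to +x), at most 3.4, stays where left. The pin passes the mouth below 0.2; it starts at 0.8 to 1.6, hook across the mouth. The hook draws the pin 4.6 mm per rad; with the vat home it meets the load at 1.6 to 2.8 rad, as the stops are set, then load grows steeply
- stops: two stop blocks 100 mm apart left of the vat, 34 mm high, slotted, set up to 2.4 mm nearer or farther on their foot plates; each with a hard rubber buffer. Origin on the deck, midway between the buffer faces as nominally set. Together they yield 1 mm per 70 N. Tight: the cam presses the vat on them with 15 N or more, best 28 N (7 to 10 N at the knob); over 45 N (12 to 15 N there) is too much
- platform: the printer's aluminium build platform, 130 x 200 mm with a bracket, 73 mm high, lying on the bench left of the printer; leave alone. Origin under its centre
- resin_bottle: dark resin bottle, 72 mm thick, 184 mm high, right of the printer; leave alone. Origin under its centre
- wash_bottle: white wash bottle with red cap, 62 mm thick, 178 mm high, left of the printer; leave alone. Origin under its centre
- bottle_cap: brown screw cap, 42 mm thick, 22 mm high, lying on the deck's left rear corner; leave alone. Origin under its centre
- scraper: plastic scraper 210 mm long lying in front of the printer to the right; leave alone
- screwdriver: screwdriver 190 mm long lying in front of the printer to the left; leave alone
- funnel: orange funnel standing on its mouth, 90 mm wide, 85 mm high, right of the printer; leave alone. Origin under its centre

How it is judged:
On the way, in this order (a step that is already met when the one before it is completed fails the run):
1. the vat is slid in, its bolt pin in the open mouth of the cam (horizontal distance between bolt_head and cam_axis below 0.0225 m and value of joint cam_lock below 0.4 rad), for 0.1 s.
2. the cam is turned until its hook presses the vat on the stops (value of joint cam_lock above 1.5 rad and contact force between vat and stops above 15 N), for 0.2 s.
At the end, for the whole second after the job is handed in: The vat lies flat and still on the deck with its bolt pin inside the cam (within 20 mm of the cam axis), the cam turned beyond 1.5 rad and its hook pressing the vat on the two buffers with 15 to 45 N (all of step 2 and horizontal distance between bolt_head and cam_axis below 0.0205 m and contact force between vat and stops below 45 N and linear speed of vat below 0.02 m/s and angle between vat's own z axis and vertical below 0.03 rad); the robot touches nothing.
It fails at once if the vat is pressed on its stops with more than 45 N (overtightened) (contact force between vat and stops above 45 N).
It fails at once if the vat is tipped (angle between vat's own z axis and vertical above 0.12 rad).
It fails at once if a thing that was to be left alone is moved by more than 25 mm (distance of any of platform, resin_bottle, wash_bottle, bottle_cap, scraper, screwdriver, funnel from where it was at the start of the episode above 0.025 m).
It also fails if it takes over 72 s, if anything falls off the work surface, if the arm or the gripper's body presses on something with over 40 N, if the wrist force passes 120 N, or if a joint passes its speed limit or range.

## Working session

There is one attempt and no reset: what is moved stays moved. The work goes in short steps, Python scripts to look and compute and a shell command to move; the robot and the scene stay as the last step left them, time stands still between calls to the robot, and variables do not carry over. Pictures are saved under pics/ and viewed, and the job is handed in when it is done.

```bash
ls; mkdir -p pics
python3 - <<'E'
from bench import robot
import cv2,numpy as np
np.set_printoptions(precision=4,suppress=True)
print(robot.get_obs())
for n in ("top","side","wrist"):
    p=robot.camera_params(n);print(n,p)
    im,d=robot.snapshot(n)
    cv2.imwrite(f"pics/{n}0.png",im[:,:,::-1]);np.savez(f"pics/{n}0.npz",im=im,d=d,T=p["world_from_camera"])
E
```

```text
pics
{'time': 0.0, 'joint_positions': array([-1.2611,  0.0879,  1.3722,  0.    ,  1.6836, -0.1031]), 'qvel': array([-0.0018,  0.    ,  0.0011,  0.0006,  0.0013,  0.0011]), 'joint_torque': array([ -0.0006, -34.0185, -30.2424,   0.0718,   0.0329,  -0.0002]), 'tool_pos': array([ 0.2205, -0.5033,  0.2123]), 'ee_rot': array([-3.1394, -0.0002,  0.4128]), 'wrist_force': array([0.6488, 0.1219, 0.2698]), 'wrist_torque': array([-0.0082,  0.021 , -0.0008]), 'width': 0.09407023500250696}
top {'fx': 546.8061116256703, 'fy': 546.8061116256703, 'cx': 285.18064798398814, 'cy': 208.40594978657572, 'distortion': array([-0.0228,  0.    ,  0.    ,  0.    ,  0.    ]), 'world_from_camera': array([[ 0.0168, -0.9978,  0.0635,  0.4222],
       [-0.9998, -0.0175, -0.0101,  0.0118],
       [ 0.0112, -0.0634, -0.9979,  1.4248],
       [ 0.    ,  0.    ,  0.    ,  1.    ]])}
side {'fx': 504.6072923431057, 'fy': 504.6072923431057, 'cx': 275.80915347896826, 'cy': 202.94529028305757, 'distortion': array([-0.0696,  0.    ,  0.    ,  0.    ,  0.    ]), 'world_from_camera': array([[-0.7465, -0.4145,  0.5205, -0.1937],
       [-0.6653,  0.4763, -0.575 ,  0.8054],
       [-0.0096, -0.7755, -0.6313,  1.0235],
       [ 0.    ,  0.    ,  0.    ,  1.    ]])}
wrist {'fx': 325.2065503795905, 'fy': 325.2065503795905, 'cx': 277.88526963831174, 'cy': 200.41492793288893, 'distortion': array([-0.0655,  0.    ,  0.    ,  0.    ,  0.    ]), 'world_from_camera': array([[ 0.4007, -0.8845, -0.239 ,  0.2896],
       [-0.9162, -0.3874, -0.1024, -0.4738],
       [-0.002 ,  0.26  , -0.9656,  0.3834],
       [ 0.    ,  0.    ,  0.    ,  1.    ]])}
```

View pics/top0.png

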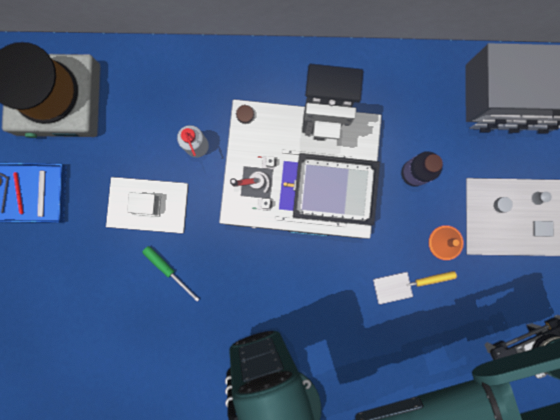

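View pics/side0.png

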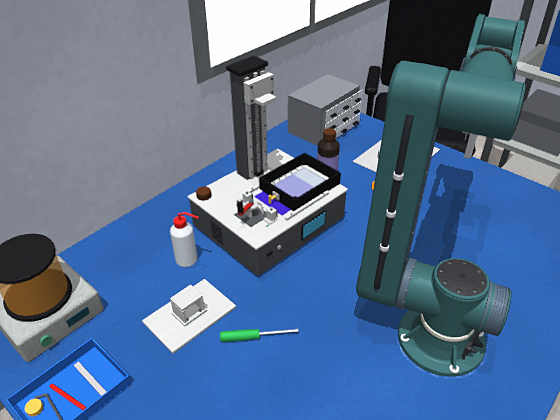

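View pics/wrist0.png

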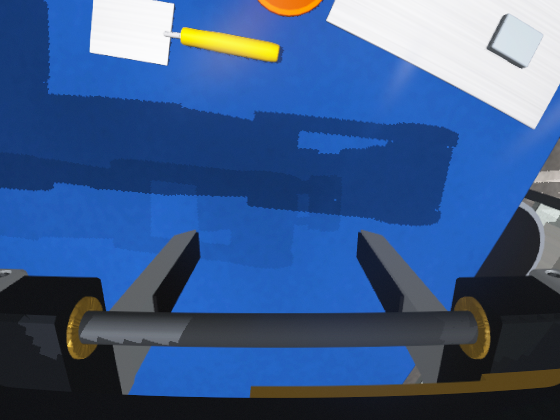

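The top view shows the printer deck with corners near (234,100), (382,106), (371,238) and (220,225). The cam is at about (258,181) and the knob at about (234,182), so the lever points left. The vat is around (335,190). Next I'll zoom in and measure.

```bash
cat > h.py <<'E'
import numpy as np,cv2
from bench import robot
np.set_printoptions(precision=4,suppress=True)
def ray(n,uv,T=None):
    p=robot.camera_params(n);K=np.array([[p['fx'],0,p['cx']],[0,p['fy'],p['cy']],[0,0,1]])
    T=p['world_from_camera'] if T is None else T
    q=cv2.undistortPoints(np.array(uv,float).reshape(-1,1,2),K,p['distortion']).reshape(-1,2)
    d=np.c_[q,np.ones(len(q))]@T[:3,:3].T
    return T[:3,3],d
def onz(n,uv,z,T=None):
    o,d=ray(n,uv,T); return o+d*((z-o[2])/d[:,2])[:,None]
def proj(n,P,T=None):
    p=robot.camera_params(n);K=np.array([[p['fx'],0,p['cx']],[0,p['fy'],p['cy']],[0,0,1]])
    T=p['world_from_camera'] if T is None else T
    W=np.linalg.inv(T)
    return cv2.projectPoints(np.array(P,float).reshape(-1,3),cv2.Rodrigues(W[:3,:3])[0],W[:3,3],K,p['distortion'])[0].reshape(-1,2)
def cloud(n,im,d,T):
    v,u=np.mgrid[:420,:560]
    o,r=ray(n,np.stack([u.ravel(),v.ravel()],1),T)
    return (o+r*d.reshape(-1,1)).reshape(420,560,3)
E
python3 - <<'E'
from h import *
for n,(u0,u1,v0,v1) in dict(top=(215,390,90,245),side=(180,350,140,280)).items():
    z=np.load(f"pics/{n}0.npz");im=z['im'][v0:v1,u0:u1,::-1]
    cv2.imwrite(f"pics/{n}0z.png",cv2.resize(im,None,fx=4.5,fy=3.8 if 0 else 4.5,interpolation=cv2.INTER_CUBIC)[:600,:800])
z=np.load("pics/top0.npz");P=cloud("top",z['im'],z['d'],z['T'])
m=(abs(P[...,2]-.12)<.006)&(z['im'].min(2)>110)
m[:, :200]=0;m[:,400:]=0;m[:80]=0;m[250:]=0
print(m.sum(),np.median(P[m][:,2]))
c=P[m][:,:2].astype(np.float32)
print(cv2.minAreaRect(c), cv2.boxPoints(cv2.minAreaRect(c)))
vm=(abs(P[...,2]-.162)<.006)&(z['im'].max(2)<90);vm[:, :280]=0;vm[:,400:]=0;vm[:140]=0;vm[250:]=0
c=P[vm][:,:2].astype(np.float32);print(vm.sum(),np.median(P[vm][:,2]),cv2.minAreaRect(c))
E
```

```text
12422 0.12134661853950379
((0.6064803600311279, -0.0030722320079803467), (0.43223294615745544, 0.3028532564640045), 85.19596099853516) [[ 0.4375 -0.2057]
 [ 0.7393 -0.2311]
 [ 0.7755  0.1996]
 [ 0.4737  0.225 ]]
829 0.16222321527835204 ((0.5501378178596497, -0.1197948008775711), (0.18972913920879364, 0.14883863925933838), 85.5413589477539)
```

View pics/top0z.png

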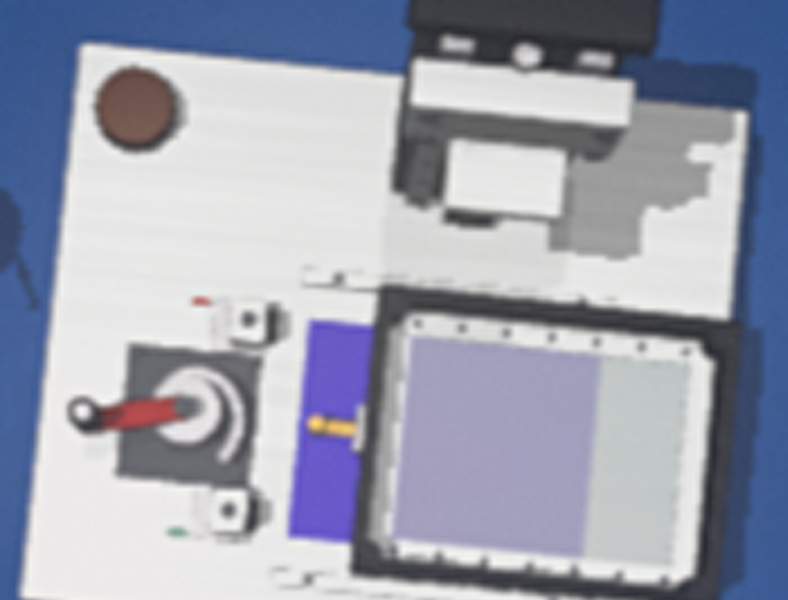

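View pics/side0z.png

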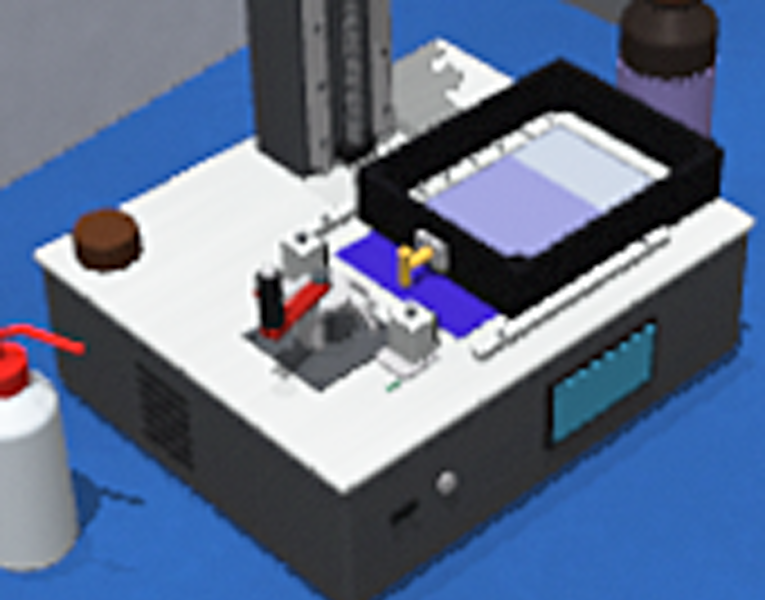

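Run:
```python
from h import *
s=4.5;o=np.array([215,90])
def px(*a): return np.array(a,float)/s+o-0.4
z=np.load("pics/top0.npz");P=cloud("top",z['im'],z['d'],z['T'])
m=(abs(P[...,2]-.12)<.006)&(z['im'].min(2)>60)
m[:, :210]=0;m[:,400:]=0;m[:80]=0;m[250:]=0
n,l,st,c=cv2.connectedComponentsWithStats(m.astype(np.uint8));k=1+np.argmax(st[1:,4]);m=l==k
print(cv2.minAreaRect(P[m][:,:2].astype(np.float32)))
# corners from picture, at z .12
C=onz("top",px((80,44),(748,110),(22,598)),.12);print(C)
# knob top at z .206
kn=onz("top",px((85,412)),.206);print("knob",kn)
pin=onz("top",px((316,424)),.151);print("pin",pin)
im=z['im'].astype(int)
for yawd in (-4.46,-5):
  y=np.radians(yawd);R=np.array([[np.cos(y),-np.sin(y)],[np.sin(y),np.cos(y)]])
  print("deck width",(C[1]-C[0])[:2]@R,(C[2]-C[0])[:2]@R)
  pc=C[0,:2]-R@[.15,.18];print("printer",pc,"cam",pc+R@[-.045,.102],"vathome",pc+R@[-.045,-.035], "vat in printer",R.T@(np.array([.5501,-.1198])-pc),"pin",R.T@(pin[0,:2]-pc),"knob",R.T@(kn[0,:2]-pc))
# cam hub disc center: grey hub at (188,405) px
print(P[int(90+405/s),int(215+190/s)])
for v in range(300,520,30):
  pass
for uv in [(85,412),(120,412),(160,408),(190,405),(235,420),(316,424),(250,318),(232,508)]:
  q=px(uv).round().astype(int);print(uv,P[q[1],q[0]])
```

```text
((0.6036386489868164, -0.03780236840248108), (0.36257532238960266, 0.3030499517917633), 85.21109771728516)
[[ 0.7676  0.1309  0.12  ]
 [ 0.7387 -0.2296  0.12  ]
 [ 0.4689  0.1547  0.12  ]]
knob [[0.5589 0.1162 0.206 ]]
pin [[0.5609 0.0007 0.151 ]]
deck width [-0.0008 -0.3616] [-0.2996  0.0005]
printer [ 0.604  -0.0369] cam [0.5671 0.0683] vathome [ 0.5564 -0.0683] vat in printer [-0.0473 -0.0868] pin [-0.0459  0.0341] knob [-0.0569  0.1491]
deck width [ 0.0026 -0.3616] [-0.2996 -0.0024]
printer [ 0.6025 -0.0353] cam [0.5665 0.0702] vathome [ 0.5546 -0.0663] vat in printer [-0.0448 -0.0887] pin [-0.0445  0.0323] knob [-0.0566  0.1472]
[0.5663 0.0651 0.1727]Traceback (most recent call last):
  File "<stdin>", line 24, in <module>
IndexError: index 1 is out of bounds for axis 0 with size 1
```

```bash
python3 -m crank '[[0,0,-0.07,0.0315],[0,0,-0.07,0.0315],[0,0,-0.07,0.0315],[0,0,-0.07,0.0315],[0,0,-0.07,0.0315],[0,0,-0.07,0.0315],[0,0,-0.07,0.0315],[0,0,-0.07,0.0315],[0,0,-0.07,0.0315],[0,0,-0.07,0.0315]]' 0.2
python3 -m crank '[[0.07,-0.16,0,0],[0.07,-0.16,0,0],[0.07,-0.16,0,0],[0.07,-0.16,0,0],[0.07,-0.16,0,0],[0.07,-0.16,0,0],[0.07,-0.16,0,0],[0.07,-0.16,0,0],[0.07,-0.16,0,0],[0.07,-0.16,0,0]]'
```

```text
time: 1.4
tool_pos: [0.2206, -0.5037, 0.3535]
ee_rot: [-3.141, 0.0, -0.084]
wrist_force: [-0.1, 0.5, 0.1]
width: 0.0378
time: 2.65
tool_pos: [0.3867, -0.1952, 0.3532]
ee_rot: [-3.141, 0.0, -0.082]
wrist_force: [-0.1, 0.3, -0.1]
width: 0.0376
```

```bash
python3 -m crank '[[0.073,-0.162,0,0],[0.073,-0.162,0,0],[0.073,-0.162,0,0],[0.073,-0.162,0,0],[0.073,-0.162,0,0],[0.073,-0.162,0.08,0],[0.073,-0.162,0.08,0],[0.073,-0.162,0.08,0],[0.073,-0.162,0.08,0],[0.073,-0.162,0.08,0]]'
python3 - <<'E'
from h import *
print(robot.get_obs()['tool_pos'])
for n in ("wrist","top"):
    T=robot.camera_params(n)["world_from_camera"]
    im,d=robot.snapshot(n);np.savez(f"pics/{n}1.npz",im=im,d=d,T=T)
    cv2.imwrite(f"pics/{n}1.png",im[:,:,::-1])
E
```

```text
time: 3.9
tool_pos: [0.5587, 0.1156, 0.2724]
ee_rot: [3.141, 0.001, -0.082]
wrist_force: [0.8, -0.2, 0.5]
width: 0.0376
[0.5587 0.1156 0.2724]
```

View pics/wrist1.png

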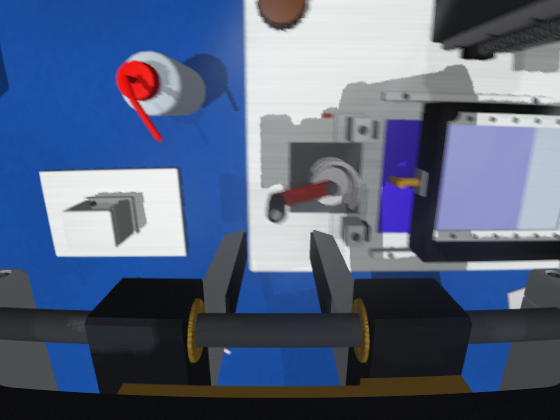

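The wrist view shows the knob top at about (276,213) between the fingers, with the hub near (333,183). Brass pin at about (393,182). I'll refine these positions from this view.

Run:
```python
from h import *
z=np.load("pics/wrist1.npz");im=z['im'];T=z['T']
cv2.imwrite("pics/w1z.png",cv2.resize(im[120:280,240:440,::-1],None,fx=3.7,fy=3.7,interpolation=cv2.INTER_CUBIC))
print("knob top",onz("wrist",[(276,213)],.206,T))
P=cloud("wrist",im,z['d'],T)
for u,v in [(276,212),(300,193),(335,182),(350,165),(393,182),(280,200)]: print(u,v,P[v,u],im[v,u])
```

```text
knob top [[0.5602 0.1165 0.206 ]]
276 212 [0.5614 0.1164 0.2072] [117 118 121]
300 193 [0.5646 0.0953 0.1666] [121  46  45]
335 182 [0.5699 0.0628 0.1577] [122 122 125]
350 165 [0.5832 0.0476 0.1517] [ 94  96 101]
393 182 [0.56  0.002 0.134] [77 61 43]
280 200 [0.5652 0.1129 0.1872] [45 46 49]
```

View pics/w1z.png

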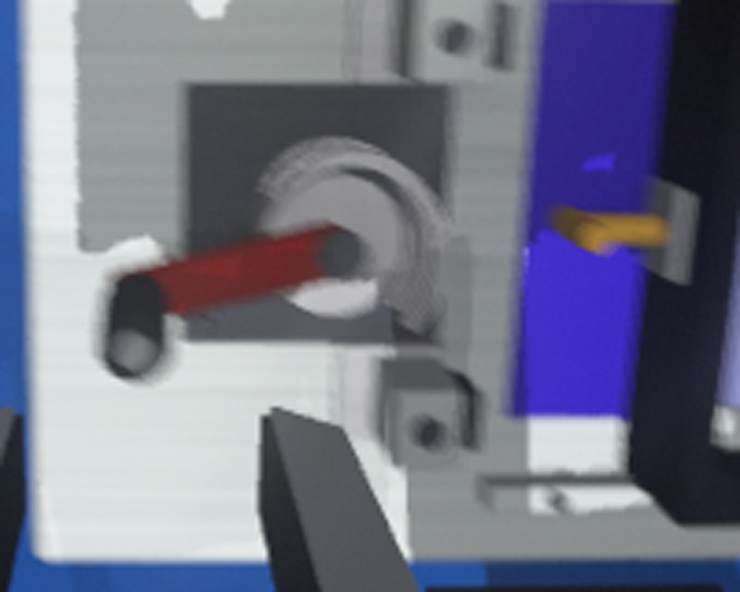

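Run:
```python
from h import *
z=np.load("pics/wrist1.npz");T=z['T']
P=cloud("wrist",z['im'],z['d'],T);print(P[188,332])
for zz in (.168,.172): print(onz("wrist",[(332.4,188.4)],zz,T))
```

```text
[0.5678 0.0677 0.1709]
[[0.5667 0.0669 0.168 ]]
[[0.5677 0.0676 0.172 ]]
```

```bash
python3 -m crank '[[0.006,-0.004,0.05,0],[0,0,0.05,0],[0,0,0.05,0],[0,0,0.05,0],[0,0,0.05,0],[0,0,0.05,0],[0,0,0.05,0],[0,0,0.05,0],[0,0,0.03,0],[0,0,0,0]]'
python3 -m crank '[[0,0,0,0],[0,0,0,0],[0,0,0,0],[0,0,0,0],[0,0,0,0],[0,0,0,0],[0,0,0,0],[0,0,0,0],[0,0,0,0],[0,0,0,0]]' 1
```

```text
time: 5.25
tool_pos: [0.5594, 0.1153, 0.1868]
ee_rot: [3.141, 0.001, -0.082]
wrist_force: [-0.6, -0.1, 0.6]
width: 0.0375
time: 6.5
tool_pos: [0.5599, 0.1151, 0.1879]
ee_rot: [3.141, -0.001, -0.082]
wrist_force: [-0.3, -1.3, 5.2]
width: 0.0152
```

```bash
python3 -m crank '[[-0.0305,0.0096,0,0],[-0.029,0.0134,0,0],[-0.027,0.017,0,0],[-0.0248,0.0204,0,0],[-0.0219,0.0233,0,0],[-0.0187,0.0259,0,0],[-0.0153,0.0281,0,0],[-0.0116,0.0298,0,0],[-0.0077,0.031,0,0],[-0.0037,0.0318,0,0]]'
python3 -m crank '[[0,0,0,0],[0,0,0,0],[0,0,0,0],[0,0,0,0],[0,0,0,0],[0,0,0,0],[0,0,0,0],[0,0,0,0],[0,0,0,0],[0,0,0,0]]' 0.2
python3 - <<'E'
from h import *
print(robot.get_obs()['tool_pos'])
for n in ("wrist","side"):
    T=robot.camera_params(n)["world_from_camera"]
    im,d=robot.snapshot(n);np.savez(f"pics/{n}2.npz",im=im,d=d,T=T)
    cv2.imwrite(f"pics/{n}2.png",im[:,:,::-1])
E
```

```text
time: 7.75
tool_pos: [0.518, 0.0731, 0.1879]
ee_rot: [-3.139, -0.001, -0.081]
wrist_force: [3.7, 1.8, 5.2]
width: 0.0155
time: 9.0
tool_pos: [0.518, 0.0725, 0.1875]
ee_rot: [3.142, -0.0, -0.082]
wrist_force: [0.3, 0.2, -0.1]
width: 0.0375
[0.518  0.0725 0.1875]
```

View pics/wrist2.png

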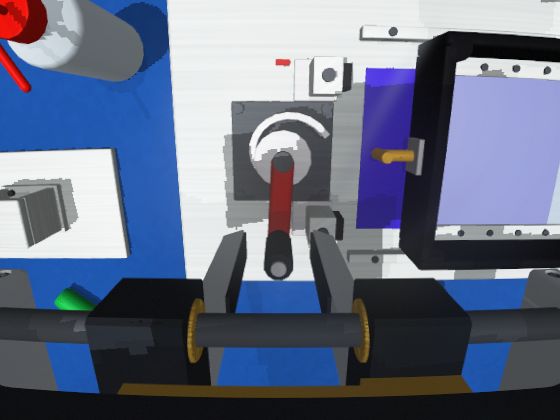

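The wrist view shows the lever now pointing towards the front, with the knob top at about (278,270), the hub at (283,161), and the hook's mouth facing right towards the bolt. I'll check the angle and the vat-end geometry.

Run:
```python
from h import *
z=np.load("pics/wrist2.npz");T=z['T']
k=onz("wrist",[(278,270)],.206,T)[0];c=onz("wrist",[(283,161)],.171,T)[0]
y=-.082;R=np.array([[np.cos(y),-np.sin(y)],[np.sin(y),np.cos(y)]])
r=R.T@(k-c)[:2];print(k,c,r,np.hypot(*r),np.arctan2(r[1],-r[0]))
pc=np.array([.6036,-.0372])
t=np.load("pics/top0.npz");im=t['im'];P=cloud("top",im,t['d'],t['T'])
for nm,uv,zz in (("bottle cap top",(433,162),.184),("funnel",(446,243),.04)):
    w=onz("top",[uv],zz,t['T'])[0];print(nm,w,R.T@(w[:2]-pc))
# any points higher than .1 right of the printer
m=(P[...,2]>.03);m[:, :384]=0;m[:130]=0;m[265:]=0;m[:,464:]=0
q=(P[m][:,:2]-pc)@R;
h=P[m][:,2]
for x0 in np.arange(-.15,.1,.025):
    s=(q[:,0]>=x0)&(q[:,0]<x0+.025)&(q[:,1]<-.19)
    if s.any(): print(round(x0,3),q[s][:,1].max(),h[s].max())
```

```text
[0.5151 0.0723 0.206 ] [0.5661 0.0651 0.171 ] [-0.0514  0.0029] 0.05152331785097993 0.05711841343968801
bottle cap top [ 0.6139 -0.3386  0.184 ] [ 0.035  -0.2995]
funnel [ 0.4294 -0.4124  0.04  ] [-0.1429 -0.3882]
-0.15 -0.3698638957596902 0.0907334596565923
-0.125 -0.37876715662656774 0.04196415586014335
-0.025 -0.28723775173327676 0.14095824680047442
-0.0 -0.2663054129678511 0.1896528851575796
0.025 -0.2640753463582754 0.19024795302368736
0.05 -0.2687184326734826 0.18735966730596187
```

```bash
python3 -m crank '[[0,0,-0.09,0],[0,0,-0.09,0],[0,0,-0.09,0],[0,0,-0.09,0],[0,0.16,0,0],[0,0.16,0,0],[0,0.16,0,0],[0,0.16,0,0],[0,0.16,0,0],[0,0.16,0,0]]'
python3 -m crank '[[0,0.17,0,0],[0,0.17,0,0],[0,0.17,0,0],[0.05,0.166,0,0],[0.1,0,0,0],[0.097,0,0,0],[0,0,0,0],[0,0,0,0],[0,0,0,0],[0,0,0,0]]' 1
python3 - <<'E'
from h import *
print(robot.get_obs()['tool_pos'])
for n in ("wrist","side"):
    T=robot.camera_params(n)["world_from_camera"]
    im,d=robot.snapshot(n);np.savez(f"pics/{n}3.npz",im=im,d=d,T=T)
    cv2.imwrite(f"pics/{n}3.png",im[:,:,::-1])
E
```

```text
time: 10.35
tool_pos: [0.5023, -0.1199, 0.2605]
ee_rot: [3.141, -0.001, -0.082]
wrist_force: [-1.0, -0.0, -0.7]
width: 0.0376
time: 11.6
tool_pos: [0.5401, -0.2576, 0.26]
ee_rot: [3.141, -0.0, -0.082]
wrist_force: [-0.1, -0.1, -0.4]
width: 0.0006
[ 0.5401 -0.2576  0.26  ]
```

View pics/wrist3.png

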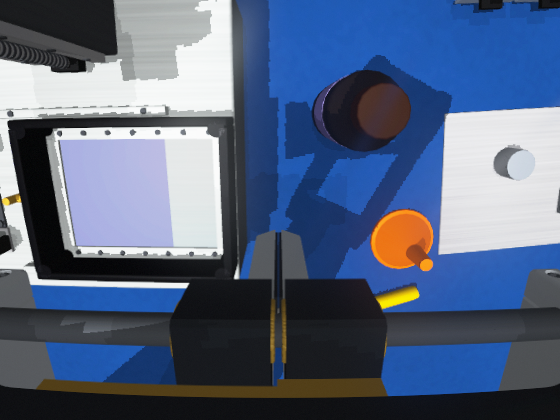

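View pics/side3.png

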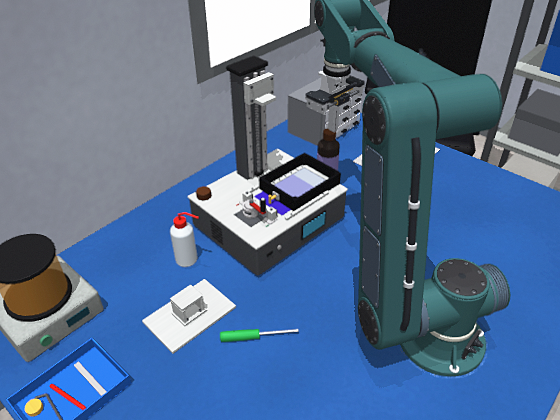

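```bash
python3 -m crank '[[0,0,0.08,0],[0,0,0.08,0],[0,0,0.08,0],[0,0,0.08,0],[0,0,0.08,0],[0,0,0.08,0],[0,0,0.08,0],[0,0,0.05,0],[0,0,0,0],[0,0,0,0]]'
python3 -m crank '[[0,-0.02,0,0],[0,-0.02,0,0],[0,-0.02,0,0],[0,-0.02,0,0],[0,-0.02,0,0],[0,-0.02,0,0],[0,-0.02,0,0],[0,-0.02,0,0],[0,-0.02,0,0],[0,-0.02,0,0]]'
```

```text
time: 12.95
tool_pos: [0.5408, -0.2579, 0.1382]
ee_rot: [3.141, -0.001, -0.082]
wrist_force: [-0.2, 1.0, -0.2]
width: 0.0006
time: 14.2
tool_pos: [0.5437, -0.2182, 0.1375]
ee_rot: [3.141, -0.0, -0.083]
wrist_force: [-0.5, -4.0, -0.4]
width: 0.0004
```

```bash
python3 -m crank '[[0,-0.02,0,0],[0,-0.02,0,0],[0,-0.02,0,0],[0,-0.02,0,0],[0,-0.02,0,0],[0,-0.02,0,0],[0,-0.02,0,0],[0,-0.02,0,0],[0,-0.01,0,0],[0,0,0,0]]'
python3 - <<'E'
from h import *
o=robot.get_obs();print(o['tool_pos'],o['wrist_force'])
for n in ("top",):
    T=robot.camera_params(n)["world_from_camera"]
    im,d=robot.snapshot(n);np.savez(f"pics/{n}4.npz",im=im,d=d,T=T)
    cv2.imwrite(f"pics/{n}4.png",cv2.resize(im[90:245,215:390,::-1],None,fx=3.8,fy=3.8,interpolation=cv2.INTER_CUBIC))
E
```

```text
time: 15.45
tool_pos: [0.5465, -0.1833, 0.1374]
ee_rot: [-3.141, 0.0, -0.082]
wrist_force: [-0.2, -2.5, -0.3]
width: 0.0006
[ 0.5465 -0.1833  0.1374] [-0.1725 -2.5265 -0.3369]
```

View pics/top4.png

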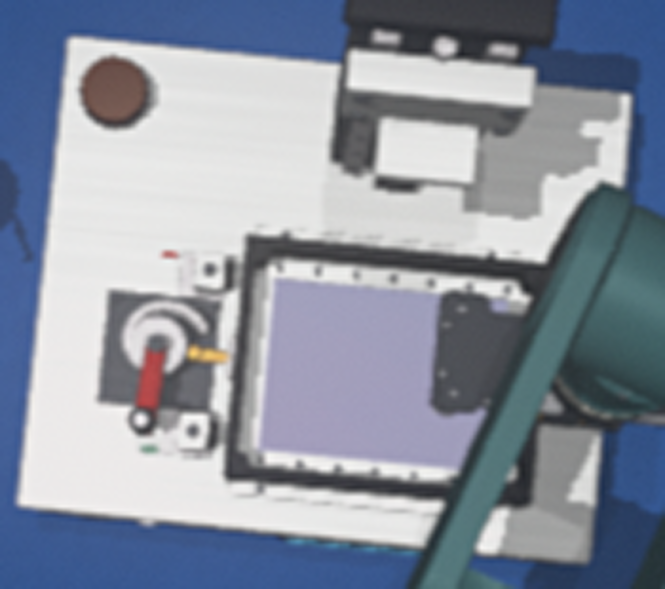

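The top view shows the vat with its bolt entering the mouth. The vat wall (crop x≈240) is only a few mm from the stop blocks. From here I'll creep.

```bash
python3 -m crank '[[0,-0.0025,0,0],[0,-0.0025,0,0],[0,-0.0025,0,0],[0,-0.0025,0,0],[0,-0.0025,0,0],[0,-0.0025,0,0],[0,-0.0025,0,0],[0,-0.0025,0,0],[0,-0.0025,0,0],[0,-0.0025,0,0]]'
```

```text
time: 16.75
tool_pos: [0.5469, -0.1789, 0.1374]
ee_rot: [3.142, -0.0, -0.082]
wrist_force: [-0.7, -2.7, -0.7]
width: 0.0006
```

```bash
python3 -m crank '[[0,-0.0025,0,0],[0,-0.0025,0,0],[0,-0.0025,0,0],[0,-0.0025,0,0],[0,-0.0025,0,0],[0,-0.0025,0,0],[0,0,0,0],[0,0,0,0],[0,0,0,0],[0,0,0,0]]'
```

```text
time: 18.0
tool_pos: [0.5465, -0.1783, 0.1375]
ee_rot: [3.137, 0.001, -0.084]
wrist_force: [-1.5, -9.1, -1.3]
width: 0.0005
```

```bash
python3 -m crank '[[0,0.04,0,0],[0,0.06,0,0],[0,0.08,0,0],[0,0,-0.1,0],[0,0,-0.1,0],[0,0,-0.1,0],[0,0,-0.1,0],[0,0,-0.1,0],[0,0,-0.11,0],[0,0,0,0]]'
python3 -m crank '[[-0.08,0,0,0],[-0.08,0,0,0],[-0.085,-0.16,0,0],[0,-0.16,0,0],[0,-0.16,0,0],[0,-0.16,0,0],[0,-0.16,0,0],[0,-0.16,0,0],[0,-0.16,0,0],[0,-0.16,0,0]]' 0.2
python3 - <<'E'
from h import *
o=robot.get_obs();print(o['tool_pos'],o['wrist_force'])
for n in ("wrist","top"):
    T=robot.camera_params(n)["world_from_camera"]
    im,d=robot.snapshot(n);np.savez(f"pics/{n}5.npz",im=im,d=d,T=T)
    cv2.imwrite(f"pics/{n}5.png",im[:,:,::-1])
E
```

```text
time: 19.25
tool_pos: [0.5451, -0.2127, 0.2618]
ee_rot: [3.14, -0.004, -0.082]
wrist_force: [-0.0, -0.7, 0.1]
width: 0.0005
time: 20.5
tool_pos: [0.516, 0.0482, 0.258]
ee_rot: [-3.142, 0.002, -0.082]
wrist_force: [-0.2, 0.1, -0.1]
width: 0.0374
[0.516  0.0482 0.258 ] [-0.2101  0.1198 -0.1428]
```

View pics/wrist5.png

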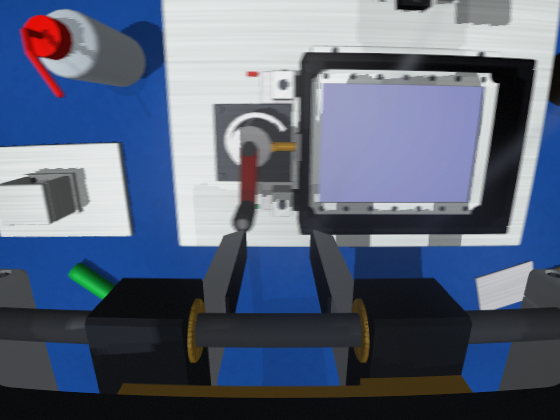

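The wrist view shows the vat against both stop blocks, the bolt (285,147) inside the cam's mouth, and the lever still open with the knob at (243,222). I'll grip the knob again.

```bash
python3 - <<'E'
from h import *
z=np.load("pics/wrist5.npz");print(onz("wrist",[(243,223)],.206,z['T']),onz("wrist",[(249,145)],.171,z['T']))
E
python3 -m crank '[[0,-0.062,0,0],[0,-0.061,0,0],[0,0,0.05,0],[0,0,0.06,0],[0,0,0.06,0],[0,0,0.06,0],[0,0,0.06,0],[0,0,0.06,0],[0,0,0,0],[0,0,0,0]]'
```

```text
[[0.5163 0.0731 0.206 ]] [[0.5686 0.0662 0.171 ]]
time: 21.85
tool_pos: [0.5186, 0.0719, 0.1898]
ee_rot: [3.142, -0.001, -0.082]
wrist_force: [1.0, 0.1, 0.3]
width: 0.0373
```

```bash
python3 -m crank '[[0,0,0,0],[0,0,0,0],[0,0,0,0],[0,0,0,0],[0,0,0,0],[0,0,0,0],[0,0,0,0],[0,0,0,0],[0,0,0,0],[0,0,0,0]]' 1
```

```text
time: 23.1
tool_pos: [0.5185, 0.072, 0.1898]
ee_rot: [-3.141, -0.001, -0.082]
wrist_force: [0.1, 0.0, 4.4]
width: 0.0152
```

```bash
python3 -m crank '[[0.0037,-0.0318,0,0],[0.0077,-0.031,0,0],[0.0116,-0.0298,0,0],[0.0153,-0.0281,0,0],[0.0187,-0.0259,0,0],[0.0219,-0.0233,0,0],[0.0248,-0.0204,0,0],[0.027,-0.017,0,0],[0.029,-0.0134,0,0],[0.0305,-0.0096,0,0]]'
```

```text
time: 24.35
tool_pos: [0.5598, 0.115, 0.1898]
ee_rot: [3.141, 0.001, -0.082]
wrist_force: [-3.1, -1.3, 6.0]
width: 0.0151
```

```bash
python3 -m crank '[[0.0049,-0.001,0,0],[0.0049,-0.001,0,0],[0.0049,-0.001,0,0],[0.0049,-0.001,0,0],[0.0049,-0.001,0,0],[0.005,-0.0004,0,0],[0.005,-0.0004,0,0],[0.005,-0.0004,0,0],[0.005,-0.0004,0,0],[0.005,-0.0004,0,0]]'
python3 -m crank '[[0.003,0,0,0],[0.003,0,0,0],[0.003,0,0,0],[0.003,0,0,0],[0.003,0,0,0],[0.003,0.0002,0,0],[0.003,0.0002,0,0],[0.003,0.0002,0,0],[0.003,0.0002,0,0],[0.003,0.0002,0,0]]'
```

```text
time: 25.6
tool_pos: [0.5698, 0.1156, 0.1898]
ee_rot: [3.142, 0.0, -0.082]
wrist_force: [-2.3, -1.7, 5.6]
width: 0.0155
time: 26.85
tool_pos: [0.5757, 0.1151, 0.1898]
ee_rot: [-3.141, 0.0, -0.082]
wrist_force: [-2.0, -0.6, 4.9]
width: 0.0153
```

```bash
python3 -m crank '[[0.003,0.0004,0,0],[0.003,0.0004,0,0],[0.003,0.0004,0,0],[0.003,0.0004,0,0],[0.003,0.0004,0,0],[0.003,0.0004,0,0],[0.003,0.0004,0,0],[0.003,0.0004,0,0],[0.003,0.0004,0,0],[0.003,0.0004,0,0]]'
```

```text
time: 28.1
tool_pos: [0.5816, 0.1138, 0.1898]
ee_rot: [-3.141, 0.0, -0.082]
wrist_force: [-2.1, -0.4, 6.1]
width: 0.0151
```

```bash
python3 -m crank '[[0.0029,0.0008,0,0],[0.0029,0.0008,0,0],[0.0029,0.0008,0,0],[0.0029,0.0008,0,0],[0.0029,0.0008,0,0],[0.0029,0.0008,0,0],[0.0029,0.0008,0,0],[0.0029,0.0008,0,0],[0.0029,0.0008,0,0],[0.0029,0.0008,0,0]]'
```

```text
time: 29.35
tool_pos: [0.5873, 0.1118, 0.1898]
ee_rot: [-3.141, 0.0, -0.082]
wrist_force: [-2.5, 1.1, 5.7]
width: 0.0154
```

```bash
python3 -m crank '[[0.0028,0.0011,0,0],[0.0028,0.0011,0,0],[0.0028,0.0011,0,0],[0.0028,0.0011,0,0],[0.0028,0.0011,0,0],[0.0028,0.0011,0,0],[0.0028,0.0011,0,0],[0.0028,0.0011,0,0],[0.0028,0.0011,0,0],[0.0028,0.0011,0,0]]'
```

```text
time: 30.6
tool_pos: [0.5927, 0.1093, 0.1898]
ee_rot: [-3.141, 0.0, -0.081]
wrist_force: [-2.8, 0.6, 5.4]
width: 0.0158
```

```bash
python3 -m crank '[[0.0026,0.0014,0,0],[0.0026,0.0014,0,0],[0.0026,0.0014,0,0],[0.0026,0.0014,0,0],[0.0026,0.0014,0,0],[0.0026,0.0014,0,0],[0.0026,0.0014,0,0],[0.0026,0.0014,0,0],[0.0026,0.0014,0,0],[0.0026,0.0014,0,0]]'
```

```text
time: 31.85
tool_pos: [0.5976, 0.1061, 0.1898]
ee_rot: [-3.141, 0.0, -0.081]
wrist_force: [-2.2, 0.7, 4.9]
width: 0.0156
```

```bash
python3 -m crank '[[0.0024,0.0017,0,0],[0.0024,0.0017,0,0],[0.0024,0.0017,0,0],[0.0024,0.0017,0,0],[0.0024,0.0017,0,0],[0.0024,0.0017,0,0],[0.0024,0.0017,0,0],[0.0024,0.0017,0,0],[0.0024,0.0017,0,0],[0.0024,0.0017,0,0]]'
```

```text
time: 33.1
tool_pos: [0.6013, 0.1031, 0.1898]
ee_rot: [-3.14, 0.002, -0.081]
wrist_force: [-3.5, 2.1, 6.9]
width: 0.0155
```

```bash
python3 -m crank '[[0.0023,0.002,0,0],[0.0023,0.002,0,0],[0.0023,0.002,0,0],[0.0023,0.002,0,0],[0.0023,0.002,0,0],[0,0,0,0],[0,0,0,0],[0,0,0,0],[0,0,0,0],[0,0,0,0]]'
```

```text
time: 34.35
tool_pos: [0.6031, 0.1014, 0.1898]
ee_rot: [-3.139, 0.003, -0.08]
wrist_force: [-5.1, 3.6, 5.9]
width: 0.0152
```

```bash
python3 -m crank '[[0.0022,0.0021,0,0],[0.0022,0.0021,0,0],[0.0022,0.0021,0,0],[0.0022,0.0021,0,0],[0.0022,0.0021,0,0],[0,0,0,0],[0,0,0,0],[0,0,0,0],[0,0,0,0],[0,0,0,0]]'
python3 - <<'E'
from h import *
y=-.082
for i in range(1):
    o=robot.get_obs();f=o['wrist_force'];fx=f[0]*np.cos(y)+f[1]*np.sin(y);fy=-f[0]*np.sin(y)+f[1]*np.cos(y)
    print(o['tool_pos'],f,[fx*np.sin(a)+fy*np.cos(a) for a in (2.25,2.35,2.45)])
E
```

```text
time: 35.6
tool_pos: [0.6047, 0.0999, 0.1898]
ee_rot: [-3.138, 0.004, -0.08]
wrist_force: [-5.6, 3.4, 7.2]
width: 0.0153
[0.6047 0.0999 0.1898] [-5.603   3.416   7.1555] [np.float64(-6.412885176932702), np.float64(-6.241908391010026), np.float64(-6.0085645197449695)]
```

Run:
```python
from h import *
y=-.082;F=[]
for n in ("wrist","top","side","wrist","top","wrist","top","wrist"):
    T=robot.camera_params(n)["world_from_camera"]
    im,d=robot.snapshot(n);np.savez(f"pics/{n}6.npz",im=im,d=d,T=T);cv2.imwrite(f"pics/{n}6.png",im[:,:,::-1])
    o=robot.get_obs();F.append(np.r_[o['wrist_force'],o['wrist_torque'],o['tool_pos']])
F=np.array(F);print(F);f=F.mean(0);print(F.std(0))
fx=f[0]*np.cos(y)+f[1]*np.sin(y);fy=-f[0]*np.sin(y)+f[1]*np.cos(y)
print(f,fx,fy,[fx*np.sin(a)+fy*np.cos(a) for a in (2.25,2.35,2.45)])
```

```text
[[-5.8696  5.5727  6.4649  0.8283  1.0238  0.0151  0.6047  0.0999  0.1898]
 [-5.646   4.0371  6.6681  0.8165  1.0673 -0.0262  0.6047  0.0999  0.1898]
 [-5.5944  4.3489  5.6969  0.8633  1.0689 -0.0091  0.6047  0.0999  0.1898]
 [-5.2254  3.3273  6.8486  0.823   1.1154 -0.0045  0.6047  0.0999  0.1898]
 [-5.1634  3.9609  7.0923  0.7948  1.0957  0.0225  0.6046  0.0999  0.1898]
 [-5.6103  4.2082  7.0072  0.7967  1.0844 -0.0249  0.6047  0.0999  0.1898]
 [-4.6124  4.2097  6.417   0.8032  1.06   -0.0307  0.6047  0.0999  0.1898]
 [-6.2392  3.0802  5.859   0.8199  1.1101 -0.0293  0.6046  0.0999  0.1898]]
[0.4612 0.6995 0.4772 0.0206 0.0279 0.0194 0.     0.     0.    ]
[-5.4951  4.0931  6.5068  0.8182  1.0782 -0.0109  0.6047  0.0999  0.1898] -5.811901241279294 3.629265606187045 [np.float64(-6.8018935024606115), np.float64(-6.685345262774385), np.float64(-6.50199926310385)]
```

View pics/wrist6.png

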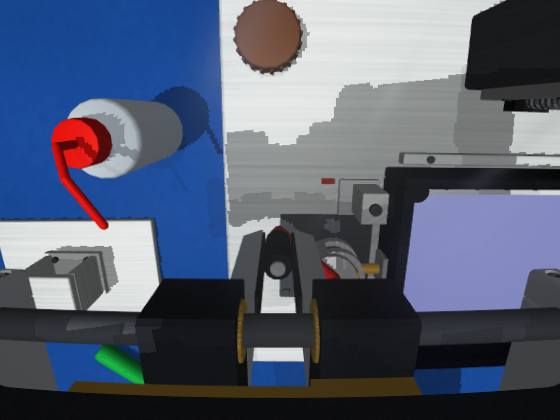

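Run:
```python
from h import *
z=np.load("pics/wrist6.npz");im=z['im']
print(onz("wrist",[(278,268)],.206,z['T']), robot.get_obs()['tool_pos'])
cv2.imwrite("pics/w6z.png",cv2.resize(im[200:310,220:400,::-1],None,fx=4.2,fy=4.2,interpolation=cv2.INTER_CUBIC))
t=np.load("pics/top6.npz")['im']
cv2.imwrite("pics/t6z.png",cv2.resize(t[140:225,220:320,::-1],None,fx=6,fy=6,interpolation=cv2.INTER_CUBIC))
```

```text
[[0.6017 0.0996 0.206 ]] [0.6046 0.0999 0.1898]
```

View pics/w6z.png

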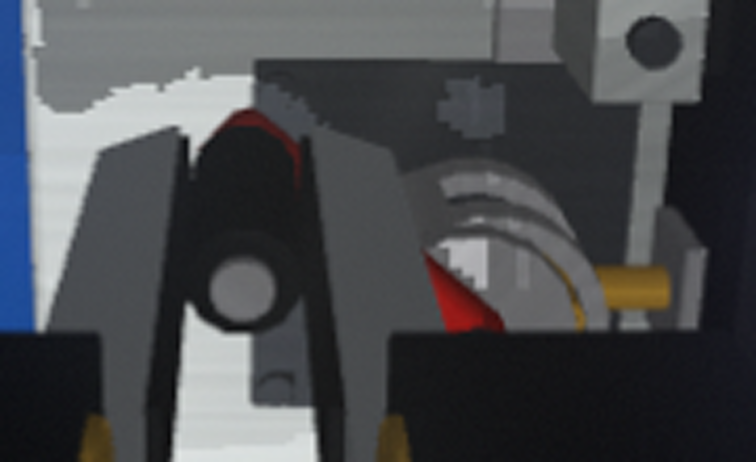

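View pics/t6z.png

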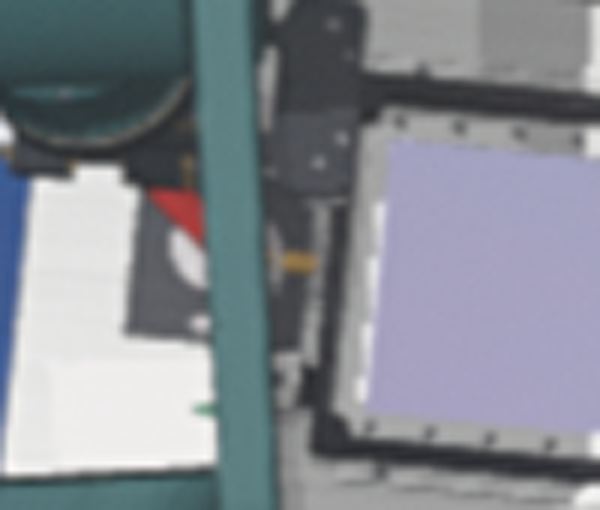

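```bash
python3 -m crank '[[0,0,0,0],[0,0,0,0],[0,0,0,0],[0,0,0,0],[0,0,0,0],[0.0007,0.0007,0,0],[0.0007,0.0007,0,0],[0.0007,0.0007,0,0],[0.0007,0.0007,0,0],[0.0007,0.0007,0,0]]'
cat > f.py <<'E'
from h import *
y=-.082;F=[]
o=robot.get_obs();F.append(np.r_[o['wrist_force'],o['wrist_torque'],o['tool_pos']])
for n in ("wrist",)*6:
    robot.snapshot(n)
    o=robot.get_obs();F.append(np.r_[o['wrist_force'],o['wrist_torque'],o['tool_pos']])
F=np.array(F);print(F[[0,1,-1]]);f=F.mean(0)
fx=f[0]*np.cos(y)+f[1]*np.sin(y);fy=-f[0]*np.sin(y)+f[1]*np.cos(y)
print(o['time'],f,fx,fy,[fx*np.sin(a)+fy*np.cos(a) for a in (2.25,2.35,2.45)])
tx=f[4]/.198;ty=f[3]/.198;fx=-tx*np.cos(y)+ty*np.sin(y);fy=tx*np.sin(y)+ty*np.cos(y);print("by torque",fx*np.sin(2.33)+fy*np.cos(2.33))
E
python3 f.py
```

```text
time: 37.25
tool_pos: [0.6051, 0.0994, 0.1898]
ee_rot: [-3.137, 0.005, -0.079]
wrist_force: [-5.6, 5.4, 7.9]
width: 0.0151
[[-5.5684  5.3798  7.8974  0.8803  1.1893 -0.01    0.6051  0.0994  0.1898]
 [-5.9857  4.5858  6.8361  0.9253  1.1542 -0.0318  0.6051  0.0994  0.1898]
 [-6.3874  5.6307  6.7139  0.9418  1.1097 -0.0218  0.6051  0.0994  0.1898]]
37.55 [-5.8653  5.125   6.5401  0.9295  1.1859 -0.0111  0.6051  0.0994  0.1898] -6.265356827015761 4.627352084812215 [np.float64(-7.7816867387698245), np.float64(-7.709335248980821), np.float64(-7.55995462975142)]
by torque -7.491617129299334
```

At rest the knob force is now 7.7 N, inside the 7–10 N band for about 28 N at the buffers. I'll stop here, let go and rise.

```bash
python3 -m crank '[[0,0,0,0],[0,0,0,0],[0,0,0,0],[0,0,0,0],[0,0,0,0],[0,0,0,0],[0,0,0,0],[0,0,0,0],[0,0,0,0],[0,0,0,0]]' 0.3
python3 -m crank '[[0,0,-0.03,0],[0,0,-0.06,0],[0,0,-0.06,0],[0,0,-0.06,0],[0,0,-0.06,0],[0,0,-0.06,0],[0,0,-0.06,0],[0,0,-0.06,0],[0,0,0,0],[0,0,0,0]]'
python3 - <<'E'
from h import *
o=robot.get_obs();print(o['tool_pos'],o['wrist_force'])
n="wrist";T=robot.camera_params(n)["world_from_camera"]
im,d=robot.snapshot(n);np.savez(f"pics/{n}7.npz",im=im,d=d,T=T);cv2.imwrite(f"pics/{n}7.png",im[:,:,::-1])
E
```

```text
time: 38.8
tool_pos: [0.6072, 0.0963, 0.1895]
ee_rot: [3.141, -0.0, -0.082]
wrist_force: [-0.4, -0.1, 0.6]
width: 0.0331
time: 40.05
tool_pos: [0.6071, 0.0963, 0.279]
ee_rot: [3.141, 0.001, -0.082]
wrist_force: [0.2, 0.3, -0.2]
width: 0.0328
[0.6071 0.0963 0.279 ] [ 0.2329  0.2961 -0.2162]
```

View pics/wrist7.png

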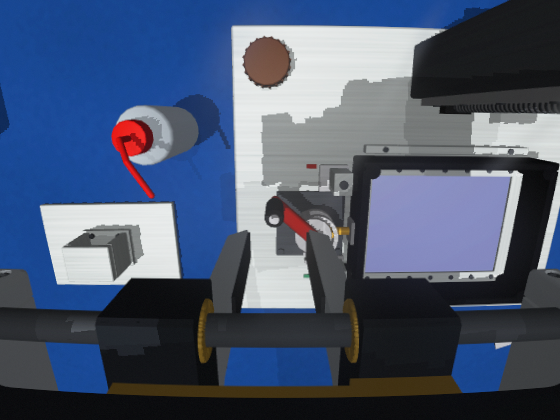

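Run:
```python
from h import *
z=np.load("pics/wrist7.npz");im=z['im']
k=onz("wrist",[(274,215)],.206,z['T'])[0];print(k)
cv2.imwrite("pics/w7z.png",cv2.resize(im[150:290,240:400,::-1],None,fx=4.2,fy=4.2,interpolation=cv2.INTER_CUBIC))
r=k[:2]-np.array([.568,.0655]);y=-.082;R=np.array([[np.cos(y),-np.sin(y)],[np.sin(y),np.cos(y)]]);r=R.T@r;print(r,np.hypot(*r),np.arctan2(r[1],-r[0]))
```

```text
[0.6051 0.0991 0.206 ]
[0.0342 0.0366] 0.050040134147941236 2.322486224465341
```

View pics/w7z.png

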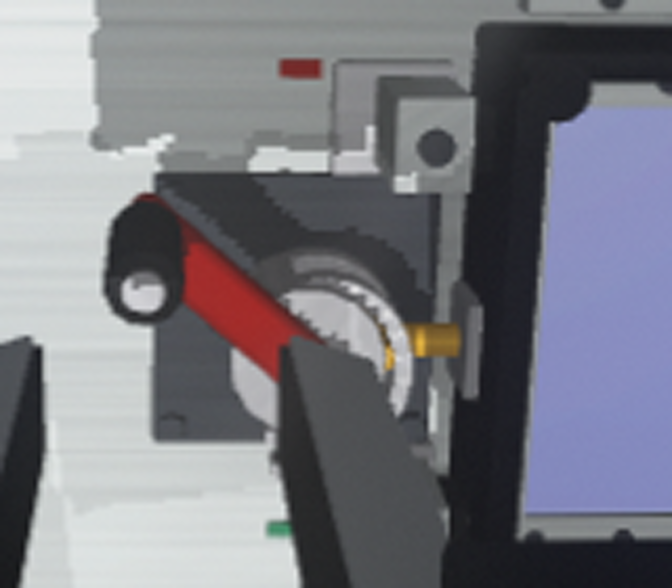

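The lever stayed at about 2.32 rad, with the knob at (274,215) where it was released. The hook is around the pin, the vat is against the stops, and the gripper is clear. I'll hand in.

```bash
python3 -c "
from bench import robot
print(robot.close_job())"
```

```text
the job is handed in; nothing more can be done
None
```

I turned the lever back to open (about 0.05 rad) and pushed the vat home until it met the buffers, at about 9 N on the tool. I then turned the lever clockwise in small steps until the cam came up firm, let go and handed in at about 40 s. No verdict is reported, so the result is unconfirmed.

- **Cam angle:** the last wrist picture puts the lever at about 2.32 rad. The knob is where I released it, within about 1 mm. The hook is around the pin and the vat is against the stops.
- **Tightness:** before release the knob read 7.7 N by the force sensor and 7.5 N worked out from the torque, inside the 7–10 N band. I estimate about 28 N on the buffers. I could not measure that force directly.
- **Disagreement:** the cam's travel alone could mean up to about 44 N, just under the 45 N limit. I trusted the force reading over that.
- **Not measured:** I did not measure the final distance from pin to cam axis. I also did not check the scraper, funnel and resin bottle at the end, though I saw no contact with them.

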